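# Free the stuck wedge of a gel casting stand

### The job

Dried gel has locked the wedge in the casting stand. Pick up the small bottle that stands in the way at the wedge's thin end and set it upright on the bench well clear of the stand, then take the tapping block in the gripper and with it knock the wedge lengthways, striking its thin end, until it is loose and clear of its keepers; do not touch the wedge with the fingers before that. Put the block down on the bench, lift the wedge out by its fin and lay it flat in the rinse tray, lowered in rather than dropped, leaving the gel tray and everything else where it is.

Things in the scene. Friction and masses are not known exactly. Their poses are not given: they have to be found in the camera images.
- stand: Gel casting stand, fixed: grey plate 150 (x) x 146 (y) mm, its top 6 mm above the bench, white walls to 22 mm high round a gel tray. Origin: centre of the underside. Along its +x edge runs a white rail (inner face x = +60 mm, y -73 to +41, top z = 20.5); the wedge lies against it, gripped by a sprung white pressure bar. Nothing of the stand lies beyond y = -73: from there a block can reach it
- wedge: The stuck grey wedge, loose part, 70 g: a bar 135 mm long (y), 13 mm high, thin end at -y (taper 1 in 10), two lugs on its +x side, upright grip fin on top 12 mm thick (x), 44 mm long (y), 13 to 52 mm above the origin. Origin: on the underside below the middle of the fin, 6 mm above the bench at the start, 0 to 5 mm along stand +y from wedge_home; axes parallel to the stand's
- wedge_tail (a point): Middle of the wedge's thin end face (10 mm wide, 13 mm high, 12.5 mm above the bench), moves with the wedge; it juts about 25 mm out of the stand's -y side and faces stand -y. This is the face to knock, toward stand +y
- wedge_fin (a point): Grip point in the wedge's fin, 42 mm above the wedge's underside; axes as the wedge's; fingers close along its x on 12 mm
- wedge_home (a point): Point on the stand where the wedge's origin lies when fully home; axes as the stand's. Two steel keeper plates (16 mm long, at stand y = -62 and -12, top z = 23.5) reach over the wedge's lugs and hold it down until it has moved 19 to 26 mm toward +y from here; a white stop halts it at 26 mm. The bar's grip ends at about 16 mm; until then the push takes 10 to 20 N
- tail_home (a point): Point on the stand where the thin end lies when the wedge is fully home
- tapping_block: Hardwood tapping block with white end faces, 34 mm (x) x 100 mm (y) x 38 mm (z), 150 g, lying on the bench at the left or the right. Origin: centre of the underside; long axis y; grip it across x. Knock with an end face
- rinse_tray: White open rinse tray, fixed, 130 (x) x 190 (y) mm, 26 mm high, 3 mm walls with a 4 mm rim outside, floor 3 mm thick; at the left or the right of the stand, where the block is not. Origin: centre of the underside
- small_bottle: Small round screw-cap bottle, 38 mm diameter, 64 mm to the shoulder, 75 mm high, 50 g, standing on the bench just off the wedge's thin end. Origin: centre of the base, z up
- free_spot (a point): A spot on the open bench, right of the stand's front, with nothing within 50 mm at the start; a good place for the bottle
- gel_tray: Flat clear gel cassette, 80 x 100 x 7 mm, lying loose in the stand; stays there. Origin: under its middle
- bench_timer: Bystander: bench timer, 62 x 66 x 20 mm, behind the stand. Origin: centre of the underside
- dish: Bystander: round lidded dish, 91 mm diameter, 16 mm high, behind the stand to the left. Origin: centre of the underside
- boat: Bystander: small white weighing boat, 60 x 85 x 20 mm, at the right rear. Origin: centre of the underside
There are look-alikes about, which are no part of the job. Several things have the shape of the wedge; the one meant has the colours described above.

How it is judged:
On the way, in this order (a step that is already met when the one before it is completed fails the run):
1. the small bottle stands upright on the bench, released, at least 10 cm from the wedge's thin end, while the wedge is still in place (horizontal distance between small_bottle and tail_home above 0.1 m and angle between small_bottle's own z axis and vertical below 0.1 rad and height (world z) of small_bottle below 0.008 m and contact force between the fingers and small_bottle below 0.1 N and distance between wedge and wedge_home below 0.01 m), for 0.2 s.
2. the wedge is knocked more than 12 mm out of its home by the block held in the gripper (y of wedge in the frame of wedge_home above 0.012 m and z of wedge in the frame of wedge_home below 0.006 m and contact force between tapping_block and wedge above 0.2 N and contact force between the fingers and tapping_block above 1 N).
3. the wedge is lifted clear of the stand, the block released (z of wedge in the frame of wedge_home above 0.03 m and contact force between the fingers and wedge above 0.5 N and contact force between the fingers and tapping_block below 0.1 N), for 0.1 s.
4. the wedge is lowered into the rinse tray while still held (z of wedge in the frame of rinse_tray below 0.02 m and x of wedge in the frame of rinse_tray between -0.06 and 0.06 m and y of wedge in the frame of rinse_tray between -0.08 and 0.08 m and contact force between the fingers and wedge above 0.3 N).
At the end, for the whole second after the job is handed in: Wedge at rest, its length level, in the rinse tray (origin within 60 mm in x, 80 mm in y of its centre, under 25 mm high); block on the bench, touching neither stand nor tray; bottle upright on the bench, 10 cm or more from the thin end's home; gel tray within 15 mm of its start; none held (x of wedge in the frame of rinse_tray between -0.06 and 0.06 m and y of wedge in the frame of rinse_tray between -0.08 and 0.08 m and z of wedge in the frame of rinse_tray below 0.025 m and linear speed of each of wedge, tapping_block below 0.02 m/s and angle between wedge's own y axis and vertical between 1.47 and 1.67 rad and height (world z) of tapping_block below 0.03 m and contact force between tapping_block and stand below 0.05 N and contact force between tapping_block and rinse_tray below 0.05 N and horizontal distance between small_bottle and tail_home above 0.1 m and angle between small_bottle's own z axis and vertical below 0.1 rad and height (world z) of small_bottle below 0.008 m and distance of gel_tray from where it was at the start of the episode below 0.015 m and contact force between the fingers and anything else below 0.1 N).
It fails at once if the gripper touches the wedge before it has been knocked 17 mm out of its home (distance between wedge and wedge_home below 0.017 m and contact force between any of the fingers, the arm and wedge above 0.5 N).
It fails at once if the small bottle is tipped over (angle between small_bottle's own z axis and vertical above 0.5 rad).
It fails at once if the gel tray is pushed about (distance of gel_tray from where it was at the start of the episode above 0.02 m).
It fails at once if a bystander is disturbed by more than 3 cm (distance of any of bench_timer, dish, boat from where it was at the start of the episode above 0.03 m).
It also fails if it takes over 64 s, if anything falls off the work surface, if the arm or the gripper's body presses on something with over 40 N, if the wrist force passes 120 N, or if a joint passes its speed limit or range.

### The arm

A 7-joint arm with a two-finger parallel gripper is mounted at the origin on a cart in front of the work surface, level with it; the furniture and walls round the work are solid. World frame = base frame: x ahead of the robot, y to its left, z up, the work surface at z = 0. Lengths are in m, angles in rad, forces in N, time in s.
With the tool pointing down it reaches from about 0.35 to 0.9 m from the base axis. Payload 19.9 kg.
Tool frame: the origin (TCP) lies at the very end of the fingers, on their centre line; the grasp point (between the pads) lies 19 mm behind it; x points along the fingers, y is the direction in which the jaws open and shut, and the axes are right-handed (so a half turn about x gives the same grasp; the last joint's range is limited). The gripper opens to 85 mm and grips with 20 to 120 N. Pads are 22 mm wide; open, the fingers measure 114 mm over their backs; the gripper's body (76 mm by 85 mm) begins 54 mm behind the grasp point. The pads swing forward as they close: fully open they stand 13 mm farther back than shut.
Start: joints at [-1.298, 0.417, -0.01, 1.614, 0.005, 1.111, -0.053], TCP at [0.193, 0.594, 0.206] pointing down, gripper open.
Joint ranges: [-2.81, 2.81], [-0.39, 2.02], [-1.27, 1.25], [0.06, 2.57], [-1.19, 4.33], [0.19, 2], [-2.82, 2.82]. Speed limits (rad/s): [1.89, 1.89, 2.39, 2.39, 3.01, 3.01, 3.01].

### API

Orientations are given as a unit quaternion [w, x, y, z].
In Python, from plant import r gives the robot as it stands. The module is installed in compiled form; this text tells all that it offers.
- The arm moves only by the shell command python3 -m inch 'ROWS' [FORCE]. ROWS is JSON, a list of rows, each a list of 5 numbers: the shift along the tool's x, y, z in m, then the turn about the tool's x in degrees, then the closure, from 0 (fully open) to 1 (shut). A call has 1 to 5 rows; each row is the pose to reach, as a shift and turn from the pose commanded when the call began, along the tool's axes at that moment; what a row does not reach only later rows make up. A row lasts 1/8 s, in which the tool goes at most 62.5 mm and 10.7 degrees, less where a joint would pass 70% of its speed; a pose out of reach is approached as far as the arm can. A call with a gripper value outside its range is refused whole. The fingers move at their own pace and stop on an object; FORCE is the grip in N (left out, the last holds). Time passes only in rows, so rows that repeat a pose let the fingers close. It gives the time, the measured TCP pose, the force and the opening at its end, in the units of the state.
- r.get_state(): the state, without advancing time (a new reading comes with each control period).
- r.camera(name): name is "scene" or "side" or "wrist"; returns a dict with "image" (384x512x3 uint8, red, green, blue), "K" (3x3 intrinsics, pixels), "rvec" (rotation vector, rad) and "tvec" (3), from world to camera coordinates, as OpenCV has them. Camera axes: x right, y down, z forward; pixel columns grow to the right and rows downward; lengths in m; the calibration is good to about 2 mm. A picture is of the moment at which its call begins. There is no depth.
- r.job_done(): hands the job in, once; it reports no verdict.
The state is a dict: "clock": time; "q": joint angles; "dq": joint speeds; "joint_efforts": joint torques, N m; "eef_pos": TCP position; "eef_rot": TCP orientation; "wrist_force": force on the tool from outside, world axes, zero at the start; "wrist_torque": the same for the moment, N m; "finger_gap": opening from 0.0 (shut) to 1.0 (fully open).
Only numpy, scipy, OpenCV 4.12 (cv2) and the standard library are available. Lean on these libraries where they do the work, as an engineer would, in place of code of your own. Each camera call takes 0.05 s, during which the arm holds its last target.

## Working session

There is one attempt and no reset: what is moved stays moved. The work goes in short steps, Python scripts to look and compute and a shell command to move; the robot and the scene stay as the last step left them, time stands still between calls to the robot, and variables do not carry over. Pictures are saved under pics/ and viewed, and the job is handed in when it is done.

```bash
ls; mkdir -p pics
cat > h.py <<'E'
import numpy as np, cv2
from plant import r
def cam(n,save=None):
    c=r.camera(n)
    if save: cv2.imwrite('pics/'+save,cv2.cvtColor(c['image'],cv2.COLOR_RGB2BGR))
    return c
def unp(c,u,v,z):
    R=cv2.Rodrigues(np.array(c['rvec'],float))[0];t=np.array(c['tvec'],float).ravel()
    d=R.T@np.linalg.inv(np.array(c['K']))@np.array([u,v,1.]);o=-R.T@t
    return o+d*(z-o[2])/d[2]
def proj(c,P):
    return cv2.projectPoints(np.array(P,float).reshape(-1,3),np.array(c['rvec'],float),np.array(c['tvec'],float),np.array(c['K'],float),None)[0].reshape(-1,2)
E
python3 - <<'E'
from h import *
import pickle
d={}
for n in ['scene','side','wrist']:
    d[n]=cam(n,n+'0.png')
pickle.dump(d,open('c0.pkl','wb'))
s=r.get_state();print(s)
E
```

```text
pics
{'clock': 0.15, 'q': array([-1.29845994,  0.41786297, -0.01028088,  1.61399014,  0.00469055,
        1.11072791, -0.05299649]), 'dq': array([-2.48515165e-04, -2.04851164e-03, -8.63418857e-04, -1.28660922e-03,
       -1.77501058e-03, -8.49897041e-05,  1.68382009e-03]), 'joint_efforts': array([-1.60738396e-04, -8.64748693e+01,  6.77700732e-01, -4.35053337e+01,
        1.89174264e-02,  5.95008911e-03, -8.12921826e-05]), 'eef_pos': array([0.19287543, 0.594201  , 0.20600703]), 'eef_rot': array([ 0.69839291,  0.1101676 ,  0.69844339, -0.110848  ]), 'wrist_force': array([-0.00638311,  1.28614435, -0.46063184]), 'wrist_torque': array([-0.00030194, -0.01999379, -0.02533394]), 'finger_gap': 1.0007957957857259}
```

View pics/scene0.png

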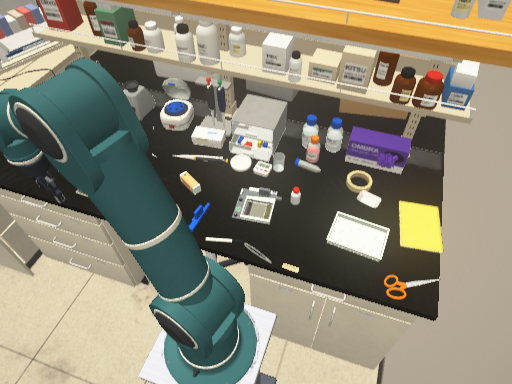

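View pics/side0.png

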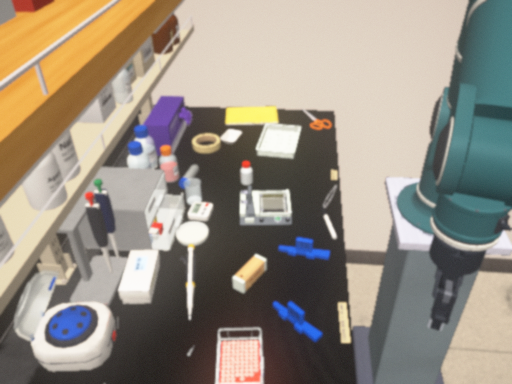

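View pics/wrist0.png

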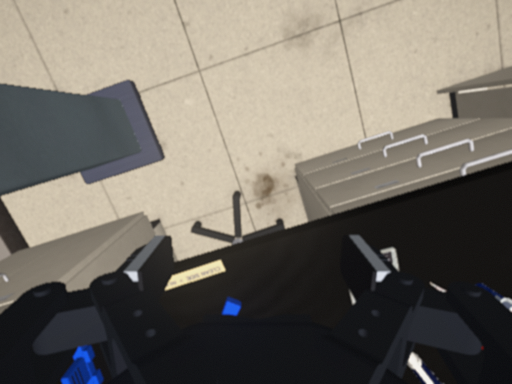

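Run:
```python
import cv2
a=cv2.imread('pics/scene0.png')[160:260,160:400]
b=cv2.imread('pics/side0.png')[110:310,210:350]
cv2.imwrite('pics/sc.png',cv2.resize(a,None,fx=3.3,fy=3.3,interpolation=cv2.INTER_CUBIC))
cv2.imwrite('pics/sd.png',cv2.resize(b[40:140],None,fx=5,fy=5,interpolation=cv2.INTER_CUBIC))
import pickle;from h import unp
d=pickle.load(open('c0.pkl','rb'))
for n,u,v in [('scene',257,205),('scene',295,203),('scene',190,182),('scene',358,236),('side',246,183),('side',278,140),('side',250,275),('side',302,248)]: print(n,u,v,unp(d[n],u,v,0.0).round(3))
```

```text
scene 257 205 [0.54  0.041 0.   ]
scene 295 203 [ 0.598 -0.096  0.   ]
scene 190 182 [0.564 0.339 0.   ]
scene 358 236 [ 0.525 -0.356  0.   ]
side 246 183 [ 0.605 -0.083  0.   ]
side 278 140 [ 0.518 -0.371  0.   ]
side 250 275 [0.547 0.322 0.   ]
side 302 248 [0.417 0.21  0.   ]
```

View pics/sc.png

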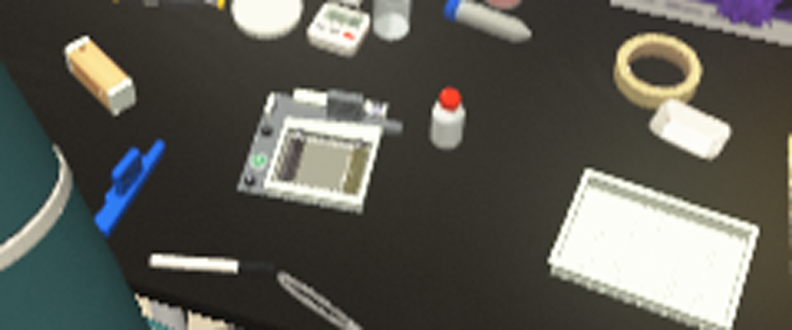

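View pics/sd.png

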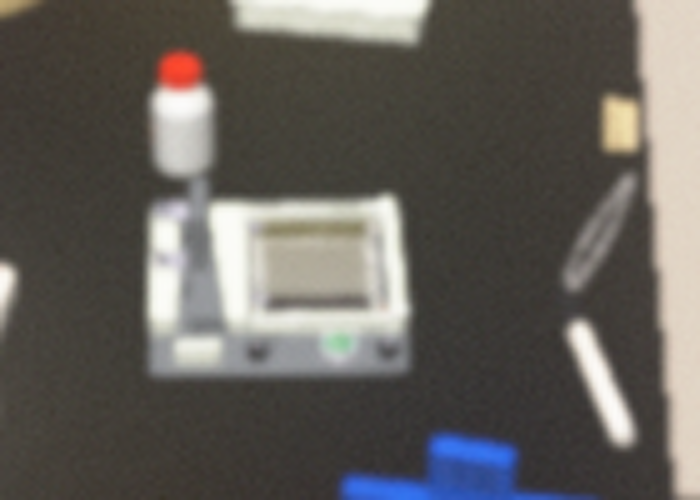

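```bash
cat >> h.py <<'E'
from scipy.spatial.transform import Rotation as Ro
def RT(s=None):
    s=s or r.get_state();w,x,y,z=s['eef_rot'];return Ro.from_quat([x,y,z,w]).as_matrix(),np.array(s['eef_pos'])
def go(P,yaw=None):
    """tool shift to reach TCP P, and turn about tool x so jaw axis at world angle yaw(deg)"""
    R,p=RT();print('shift',(R.T@(np.array(P)-p)).round(4),end=' ')
    a=np.degrees(np.arctan2(R[1,1],R[0,1]))
    # tool x down: turning + about tool x turns jaw clockwise seen from above
    if yaw is not None:
        d=(a-yaw+90)%180-90;print('turn',round(d,2),end=' ')
    print('yaw now',a.round(2))
E
python3 - <<'E'
from h import *
R,p=RT();print(R.round(3));go([0.5,0.04,0.25],0)
import pickle
d=pickle.load(open('c0.pkl','rb'))
# wrist camera position in tool frame
c=d['wrist'];Rc=cv2.Rodrigues(np.array(c['rvec']))[0];o=-Rc.T@np.array(c['tvec']).ravel()
print('cam in tool',R.T@(o-p),'fwd',R.T@Rc.T[:,2], 'right',R.T@Rc.T[:,0],c['K'])
E
```

```text
[[-0.     0.309  0.951]
 [-0.001  0.951 -0.309]
 [-1.    -0.001  0.   ]]
shift [-0.0435 -0.4324  0.4632] turn 72.02 yaw now 72.02
cam in tool [-0.16775473 -0.00030019 -0.065628  ] fwd [9.65844066e-01 1.29123355e-04 2.59123954e-01] right [ 1.66696608e-04  9.99999359e-01 -1.11964254e-03] [[279.32650943   0.         256.67489202]
 [  0.         279.32650943 192.96260755]
 [  0.           0.           1.        ]]
```

```bash
python3 -m inch '[[-0.005,-0.034,0.048,7,0],[-0.01,-0.068,0.096,14,0],[-0.015,-0.102,0.144,21,0],[-0.02,-0.136,0.192,28,0],[-0.025,-0.17,0.24,35,0]]'; python3 -c "
from h import *
go([.55,.12,.25],0)"
```

```text
clock: 0.78
eef_pos: [0.3696, 0.3569, 0.2317]
eef_rot: [0.632, 0.317, 0.632, -0.317]
wrist_force: [1.9, 0.1, 0.4]
finger_gap: 0.999
shift [-0.0184  0.0026  0.2978] turn 36.79 yaw now 36.79
```

```bash
python3 -m inch '[[-0.004,0,0.06,7.5,0],[-0.008,0,0.12,15,0],[-0.012,0.001,0.18,22,0],[-0.016,0.002,0.24,30,0],[-0.018,0.003,0.296,37,0]]';python3 -m inch '[[0,0,0,0,0],[0,0,0,0,0]]'; python3 -c "
from h import *
import pickle
go([.55,.12,.25],0)
c=cam('wrist','w1.png');pickle.dump(c,open('c1.pkl','wb'));print(r.get_state()['q'].round(2))"
```

```text
clock: 1.4
eef_pos: [0.5503, 0.1224, 0.2498]
eef_rot: [0.499, 0.501, 0.499, -0.501]
wrist_force: [-0.1, 1.1, -0.2]
finger_gap: 1.004
clock: 1.65
eef_pos: [0.549, 0.1246, 0.2492]
eef_rot: [0.5, 0.5, 0.5, -0.5]
wrist_force: [-0.8, 0.8, -0.2]
finger_gap: 1.001
shift [-0.0008  0.001   0.0046] turn 0.07 yaw now 0.07
[-0.68  0.29  0.49  1.73 -0.15  1.15 -0.14]
```

View pics/w1.png

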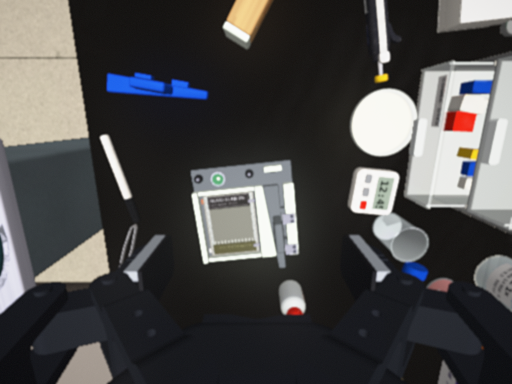

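```bash
python3 -c "
import cv2
a=cv2.imread('pics/w1.png')
cv2.imwrite('pics/w1c.png',cv2.resize(a[150:325,180:320],None,fx=4,fy=3.4*4/3.4,interpolation=cv2.INTER_CUBIC)[:600+100])
b=cv2.resize(a[150:300,180:330],None,fx=4,fy=4,interpolation=cv2.INTER_CUBIC);cv2.imwrite('pics/w1c.png',b)
b=cv2.resize(a[250:325,240:340],None,fx=6,fy=6,interpolation=cv2.INTER_CUBIC);cv2.imwrite('pics/w1d.png',b)
"
```

```text
(no output)
```

View pics/w1c.png

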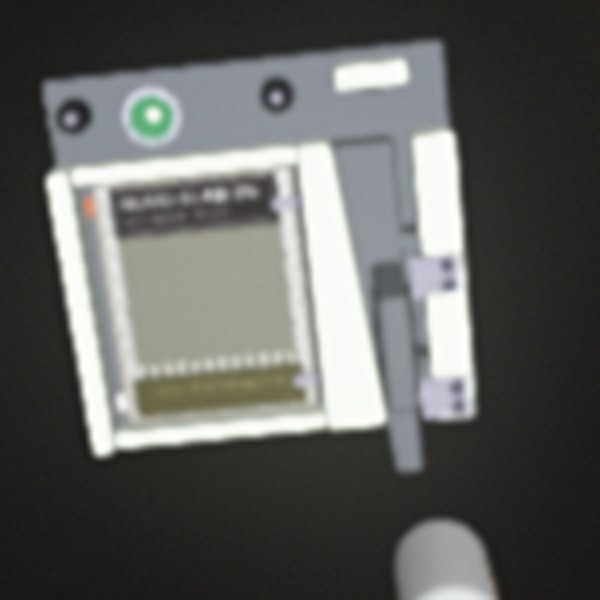

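View pics/w1d.png

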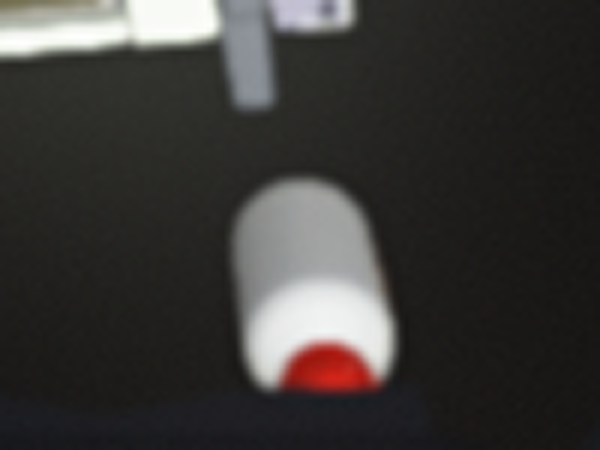

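```bash
cat > m.py <<'E'
from h import *
import pickle
from scipy.optimize import least_squares
c=pickle.load(open('c1.pkl','rb'))
# crop coords -> px
f=lambda x,y:(180+x/4-.375,150+y/4-.375)
obs=[((43,80),(-75,73,6)),((442,40),(75,73,6)),((456,131),(75,41,20.5)),((476,416),(75,-73,20.5)),((47,174),(-75,None,22)),((96,456),(-75,-73,22)),((414,135),(60,41,20.5))]
obs=[o for o in obs if o[1][1] is not None]
def res(p):
    C,S=np.cos(p[2]),np.sin(p[2])
    P=[[p[0]+C*x/1e3-S*y/1e3,p[1]+S*x/1e3+C*y/1e3,z/1e3] for _,(x,y,z) in obs]
    return (proj(c,P)-np.array([f(*o[0]) for o in obs])).ravel()
s=least_squares(res,[.55,.03,0]);print(s.x,np.degrees(s.x[2]),s.fun.reshape(-1,2).round(1))
x,y,t=s.x
R2=np.array([[np.cos(t),-np.sin(t)],[np.sin(t),np.cos(t)]])
for px,z in [((394,472),.006),((424,470),.019),((394,472),.019)]:
    w=unp(c,*f(*px),z);print('tail',z,w, 'stand',(R2.T@(w[:2]-[x,y])*1e3).round(1))
# bottle: circles base z0 and shoulder
g=lambda x,y:(240+x/6-.417,250+y/6-.417)
for px,z in [((300,178),0),((321,283),.064),((330,343),.075)]:
    w=unp(c,*g(*px),z);print('bottle',z,w)
for px in [(232,235),(378,255)]: print(unp(c,*g(*px),0.02))
E
python3 m.py
```

```text
[0.53199933 0.05016881 0.10962181] 6.280867243639306 [[-0.2  0.4]
 [ 0.4 -0.3]
 [-0.2  0.2]
 [ 0.1 -0.2]
 [-0.1 -0.5]
 [-0.   0.3]]
tail 0.006 [ 0.58416269 -0.04736754  0.006     ] stand [  41.2 -102.7]
tail 0.019 [ 0.59494099 -0.03894164  0.019     ] stand [ 52.8 -95.5]
tail 0.019 [ 0.58304799 -0.03986239  0.019     ] stand [ 40.9 -95.1]
bottle 0 [ 6.04471726e-01 -7.26330491e-02  5.55111512e-17]
bottle 0.064 [ 0.60197409 -0.0610438   0.064     ]
bottle 0.075 [ 0.60304573 -0.06958945  0.075     ]
[ 0.58401045 -0.07748283  0.02      ]
[ 0.6237208  -0.08354651  0.02      ]
```

Run:
```python
from h import *
import pickle
d=pickle.load(open('c0.pkl','rb'))
for n,u,v in [('scene',290,267),('scene',257,252),('scene',218,240),('side',330,196),('side',334,174),('side',193,192)]: print(n,u,v,unp(d[n],u,v,0.0).round(3))
go([.604,-.091,.15],6.3)
```

```text
scene 290 267 [ 0.322 -0.156  0.   ]
scene 257 252 [ 0.341 -0.03   0.   ]
scene 218 240 [0.343 0.12  0.   ]
side 330 196 [ 0.334 -0.033  0.   ]
side 334 174 [ 0.318 -0.158  0.   ]
side 193 192 [ 0.768 -0.02   0.   ]
shift [0.0992 0.0548 0.2163] turn -6.18 yaw now 0.12
```

```bash
python3 -m inch '[[0.01,0.011,0.044,-1.5,0],[0.03,0.022,0.088,-3,0],[0.05,0.033,0.13,-4.5,0],[0.075,0.044,0.173,-6,0],[0.098,0.055,0.216,-6.2,0]]';python3 -m inch '[[0,0,0,0,0],[0,0,0,0,0]]'; python3 -c "
from h import *
import pickle
go([.604,-.091,.026],6.3)
c=cam('wrist','w2.png');pickle.dump(c,open('c2.pkl','wb'))
c=cam('scene');cv2.imwrite('pics/s2.png',cv2.cvtColor(cv2.resize(c['image'][120:270,200:400],None,fx=4,fy=4),4))"
```

```text
clock: 2.33
eef_pos: [0.6046, -0.0913, 0.1507]
eef_rot: [0.527, 0.471, 0.527, -0.471]
wrist_force: [1.2, 0.2, 0.8]
finger_gap: 1.002
clock: 2.58
eef_pos: [0.6044, -0.0902, 0.1516]
eef_rot: [0.527, 0.472, 0.527, -0.472]
wrist_force: [0.0, 0.1, 0.2]
finger_gap: 0.999
shift [ 0.1256 -0.0005  0.0008] turn 0.02 yaw now 6.32
```

View pics/w2.png

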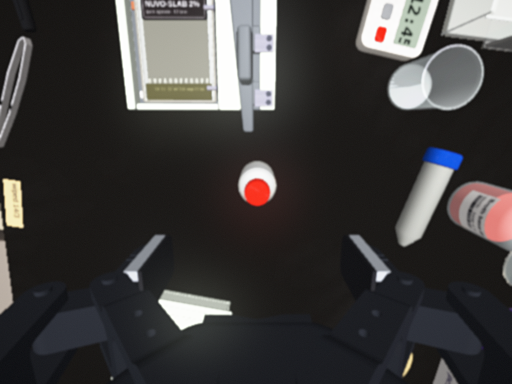

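View pics/s2.png

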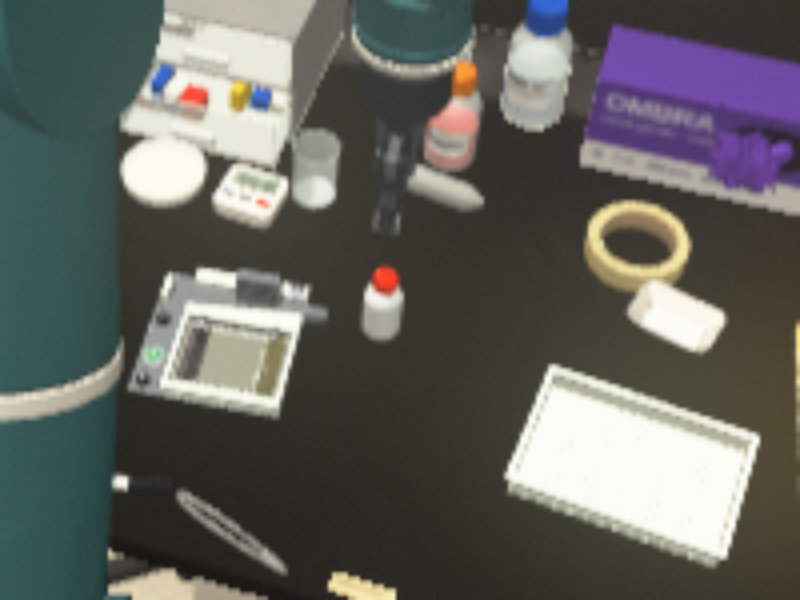

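Run:
```python
from h import *
import pickle
c=pickle.load(open('c2.pkl','rb'))
print('cap',unp(c,257.5,191,.075),'base+y',unp(c,257,161.5,0))
for u in (243.5,254.5): print('tail',unp(c,u,131,.019))
for u in (125,276.5): print('stand front corners',unp(c,u,109,.021))
```

```text
cap [ 0.6048428  -0.08861945  0.075     ] base+y [ 0.60271016 -0.07325486  0.        ]
tail [ 0.58468362 -0.03997331  0.019     ]
tail [ 0.59617438 -0.03868692  0.019     ]
stand front corners [ 0.46199617 -0.03146985  0.021     ]
stand front corners [ 0.61615842 -0.01421723  0.021     ]
```

```bash
python3 -m inch '[[0.04,-0.0005,0,0,0],[0.08,-0.0005,0,0,0],[0.11,-0.0005,0,0,0],[0.126,-0.0005,0,0,0],[0.126,-0.0005,0,0,0.3]]' 25;python3 -m inch '[[0,0,0,0,0.6],[0,0,0,0,1],[0,0,0,0,1],[0,0,0,0,1],[0,0,0,0,1]]'
```

```text
clock: 3.3
eef_pos: [0.6038, -0.0912, 0.0254]
eef_rot: [0.526, 0.472, 0.527, -0.472]
wrist_force: [0.2, 0.4, -0.8]
finger_gap: 0.819
clock: 3.92
eef_pos: [0.6048, -0.0919, 0.0266]
eef_rot: [0.527, 0.473, 0.526, -0.472]
wrist_force: [0.4, 1.1, 8.0]
finger_gap: 0.341
```

```bash
python3 -m inch '[[0,0,0,0,1],[0,0,0,0,1]]'; python3 -m inch '[[-0.02,0,0,0,1],[-0.04,0,0,0,1],[-0.04,0,0,0,1]]'; python3 -c "
from h import *
cam('wrist','w3.png');go([.43,-.14,.07],6.3)"
```

```text
clock: 4.18
eef_pos: [0.6048, -0.0919, 0.0266]
eef_rot: [0.527, 0.473, 0.526, -0.472]
wrist_force: [1.1, 0.1, 8.7]
finger_gap: 0.341
clock: 4.55
eef_pos: [0.6051, -0.0921, 0.0681]
eef_rot: [0.527, 0.473, 0.525, -0.471]
wrist_force: [0.2, -0.1, -0.4]
finger_gap: 0.341
shift [-0.0034 -0.1787  0.0289] turn -0.07 yaw now 6.23
```

View pics/w3.png

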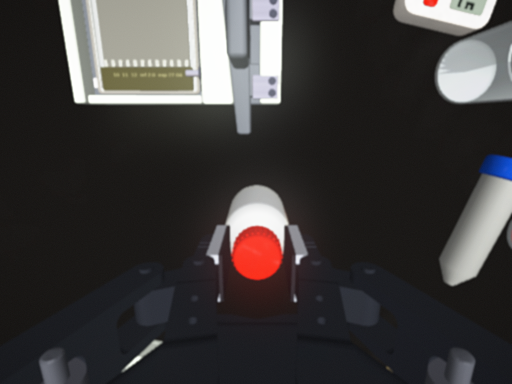

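```bash
python3 -m inch '[[0,-0.04,0.007,0,1],[0,-0.09,0.014,0,1],[0,-0.14,0.022,0,1],[0,-0.178,0.029,0,1],[0,-0.178,0.029,0,1]]';python3 -m inch '[[0.02,0,0,0,1],[0.032,0,0,0,1],[0.038,0,0,0,1],[0.040,0,0,0,1],[0.04,0,0,0,1]]'
```

```text
clock: 5.22
eef_pos: [0.4277, -0.1405, 0.0655]
eef_rot: [0.525, 0.473, 0.526, -0.473]
wrist_force: [0.4, -0.3, -0.9]
finger_gap: 0.336
clock: 5.85
eef_pos: [0.4305, -0.1402, 0.0263]
eef_rot: [0.526, 0.472, 0.526, -0.472]
wrist_force: [-7.3, 1.0, 25.5]
finger_gap: 0.337
```

```bash
python3 -m inch '[[-0.001,0,0,0,1],[-0.001,0,0,0,1],[-0.001,0,0,0,0.6],[-0.001,0,0,0,0.3],[-0.001,0,0,0,0]]';python3 -m inch '[[0,0,0,0,0],[0,0,0,0,0],[-0.03,0,0,0,0],[-0.08,0,0,0,0],[-0.13,0,0,0,0]]';python3 -c "
from h import *
import pickle
c=cam('wrist','w4.png');pickle.dump(c,open('c4.pkl','wb'))
c=cam('side');cv2.imwrite('pics/d4.png',cv2.cvtColor(cv2.resize(c['image'][110:310,190:390],None,fx=3,fy=3),4))"
```

```text
clock: 6.48
eef_pos: [0.4301, -0.14, 0.0265]
eef_rot: [0.526, 0.472, 0.526, -0.472]
wrist_force: [0.2, 0.8, -1.1]
finger_gap: 0.809
clock: 7.1
eef_pos: [0.4297, -0.1401, 0.1579]
eef_rot: [0.526, 0.472, 0.526, -0.472]
wrist_force: [1.0, 0.2, 0.5]
finger_gap: 1.002
```

View pics/w4.png

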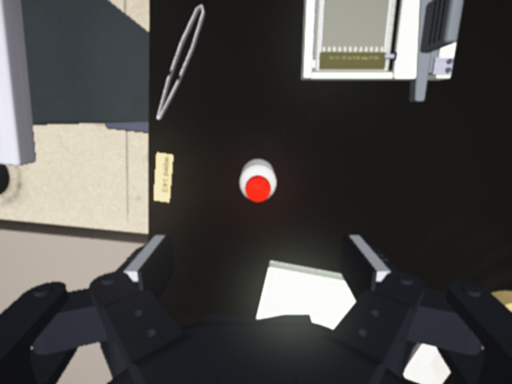

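View pics/d4.png

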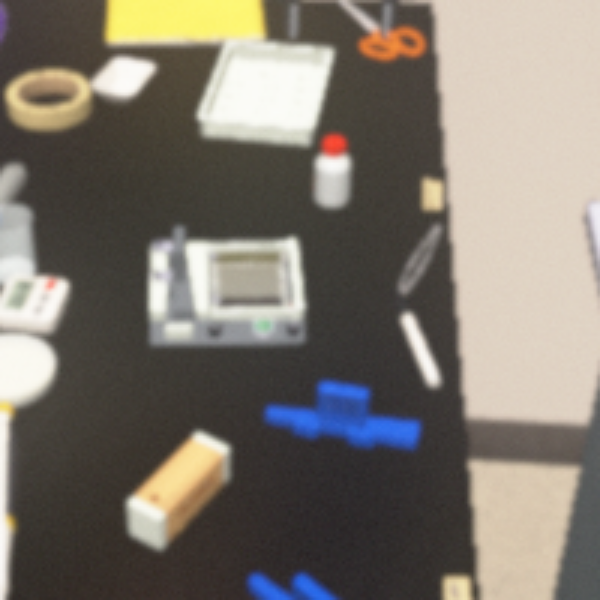

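Run:
```python
from h import *
import pickle
d=pickle.load(open('c0.pkl','rb'))
for u,v in [(120,95),(78,50)]: print(unp(d['scene'],160+u/3.3,160+v/3.3,.03))
c=pickle.load(open('c4.pkl','rb'))
print('bottle cap',unp(c,257.5,188,.075))
go([.54,.40,.22],-28)
```

```text
[0.51690821 0.28412901 0.03      ]
[0.56634398 0.36413509 0.03      ]
bottle cap [ 0.4299312  -0.13734809  0.075     ]
shift [-0.0587  0.166  -0.5257] turn 34.21 yaw now 6.21
```

```bash
python3 -m inch '[[-0.02,0.017,-0.053,4,0],[-0.04,0.033,-0.106,8,0],[-0.05,0.05,-0.159,12,0],[-0.055,0.066,-0.212,16,0],[-0.058,0.083,-0.263,20,0]]'; python3 -c "
from h import *
go([.54,.40,.22],-32)"
```

```text
clock: 7.82
eef_pos: [0.4841, 0.1324, 0.2145]
eef_rot: [0.436, 0.557, 0.436, -0.557]
wrist_force: [1.1, 0.5, -0.2]
finger_gap: 0.994
shift [-0.0054 -0.01   -0.2732] turn 18.11 yaw now -13.89
```

```bash
python3 -m inch '[[-0.002,-0.002,-0.055,4,0],[-0.004,-0.004,-0.11,8,0],[-0.005,-0.006,-0.165,12,0],[-0.006,-0.008,-0.22,16,0],[-0.006,-0.01,-0.273,18,0]]'; python3 -m inch '[[0,0,0,0,0],[0,0,0,0,0]]';python3 -c "
from h import *
import pickle
go([.54,.40,.22],-32)
c=cam('wrist','w5.png');pickle.dump(c,open('c5.pkl','wb'))
cv2.imwrite('pics/w5c.png',cv2.cvtColor(cv2.resize(c['image'][100:300,150:350],None,fx=3,fy=3,interpolation=2),4))"
```

```text
clock: 8.45
eef_pos: [0.5394, 0.3999, 0.2198]
eef_rot: [-0.344, -0.618, -0.344, 0.618]
wrist_force: [0.5, -0.3, -0.1]
finger_gap: 1.0
clock: 8.7
eef_pos: [0.5394, 0.3972, 0.2197]
eef_rot: [-0.344, -0.617, -0.344, 0.618]
wrist_force: [0.3, -0.5, 0.6]
finger_gap: 1.003
shift [-0.0003 -0.001  -0.0027] turn 0.21 yaw now -31.79
```

View pics/w5.png

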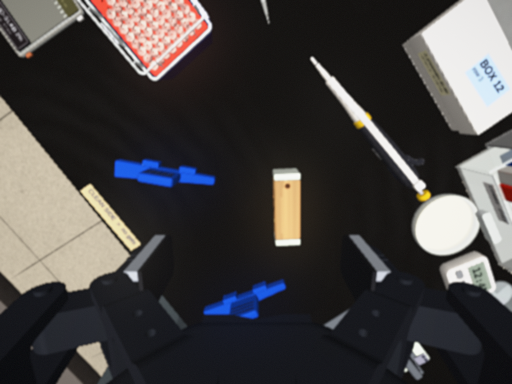

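View pics/w5c.png

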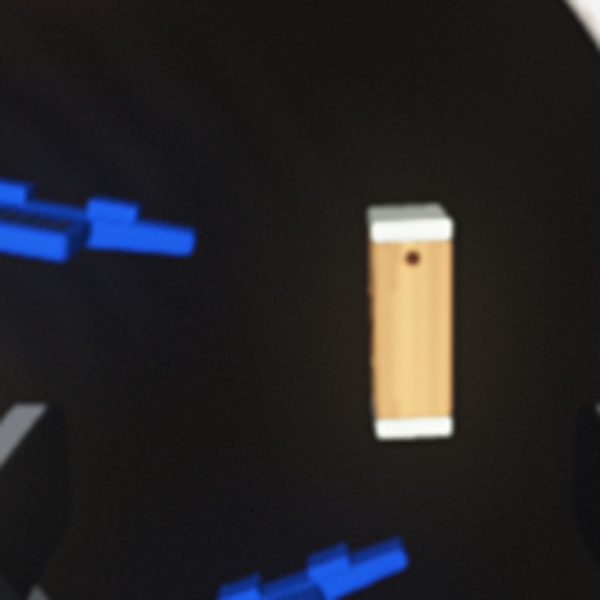

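Run:
```python
from h import *
import pickle
c=pickle.load(open('c5.pkl','rb'))
P=[unp(c,150+x/3-.33,100+y/3-.33,.038)[:2] for x,y in [(372,221),(453,219),(453,436),(378,438)]]
P=np.array(P);print(P.round(4),P.mean(0))
e=[np.linalg.norm(P[i]-P[(i+1)%4]).round(4) for i in range(4)];print(e)
for a,b in((2,1),(3,0)):
    v=P[b]-P[a];print(np.degrees(np.arctan2(v[1],v[0]))-90)
m=P.mean(0);go([m[0],m[1],.14],-31);go([m[0],m[1],.008],-31)
```

```text
[[0.5561 0.3833]
 [0.5858 0.366 ]
 [0.5365 0.2785]
 [0.507  0.2956]] [0.54635039 0.3308226 ]
[np.float64(0.0343), np.float64(0.1004), np.float64(0.0341), np.float64(0.1005)]
-29.37556283673338
-29.263056301032854
shift [0.0802 0.0405 0.0524] turn -0.84 yaw now -31.84
shift [0.2122 0.0405 0.0523] turn -0.84 yaw now -31.84
```

```bash
python3 -m inch '[[0.04,0.02,0.03,-2.5,0],[0.085,0.0405,0.0523,-2.5,0],[0.135,0.0405,0.0523,-2.5,0],[0.185,0.0405,0.0523,-2.5,0],[0.21,0.0405,0.0523,-2.5,0]]' 80;python3 -m inch '[[0,0,0,0,0],[0,0,0,0,0.5],[0,0,0,0,1],[0,0,0,0,1],[0,0,0,0,1]]';python3 -m inch '[[0,0,0,0,1],[0,0,0,0,1]]';python3 -c "
from h import *
go([.546,.331,.06],6.3)"
```

```text
clock: 9.38
eef_pos: [0.5455, 0.3302, 0.0083]
eef_rot: [-0.357, -0.61, -0.357, 0.611]
wrist_force: [-0.4, 0.4, 0.3]
finger_gap: 1.005
clock: 10.0
eef_pos: [0.5469, 0.3325, 0.012]
eef_rot: [0.357, 0.611, 0.358, -0.61]
wrist_force: [-4.6, -2.9, 16.9]
finger_gap: 0.323
clock: 10.25
eef_pos: [0.5469, 0.3325, 0.0121]
eef_rot: [0.357, 0.611, 0.358, -0.61]
wrist_force: [-4.6, -1.5, 16.7]
finger_gap: 0.323
shift [-0.0479  0.      0.0017] turn -35.58 yaw now -29.28
```

```bash
python3 -m inch '[[-0.03,0,0,0,1],[-0.06,0,0,-7,1],[-0.09,0,0.0,-14,1],[-0.1,0,0,-21,1],[-0.1,0,0,-28,1]]';cat >> h.py <<'E'
SX,SY,ST=0.53200,0.05017,0.10962
def st(x,y): # stand mm -> world
    C,S=np.cos(ST),np.sin(ST);return SX+(C*x-S*y)/1e3,SY+(S*x+C*y)/1e3
def inst(P):
    C,S=np.cos(ST),np.sin(ST);a,b=P[0]-SX,P[1]-SY;return np.round(np.array([C*a+S*b,-S*a+C*b])*1e3,1)
E
python3 -c "
from h import *
go([*st(47,-180),.11],6.28);print(st(47,-180),st(47,-126))"
```

```text
clock: 10.88
eef_pos: [0.5468, 0.3326, 0.1121]
eef_rot: [0.496, 0.505, 0.495, -0.504]
wrist_force: [0.3, 0.5, -0.6]
finger_gap: 0.001
shift [0.0016 0.0599 0.4552] turn -7.32 yaw now -1.04
(np.float64(0.5984100000000286), np.float64(-0.12360776583900543)) (np.float64(0.5925023681614641), np.float64(-0.06993188777390083))
```

```bash
python3 -c "
from h import *
import pickle
c=cam('wrist','w6.png');pickle.dump(c,open('c6.pkl','wb'))
c=cam('side');cv2.imwrite('pics/d6.png',cv2.cvtColor(cv2.resize(c['image'][150:350,190:390],None,fx=3,fy=3),4))"
```

```text
(no output)
```

View pics/w6.png

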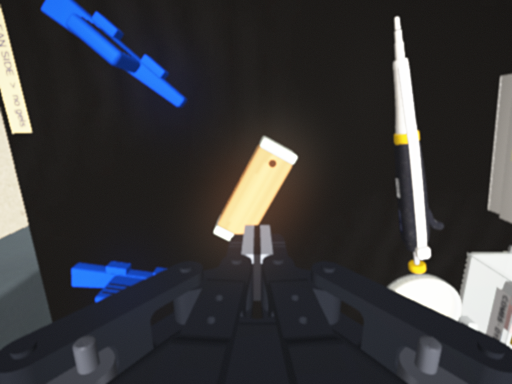

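View pics/d6.png

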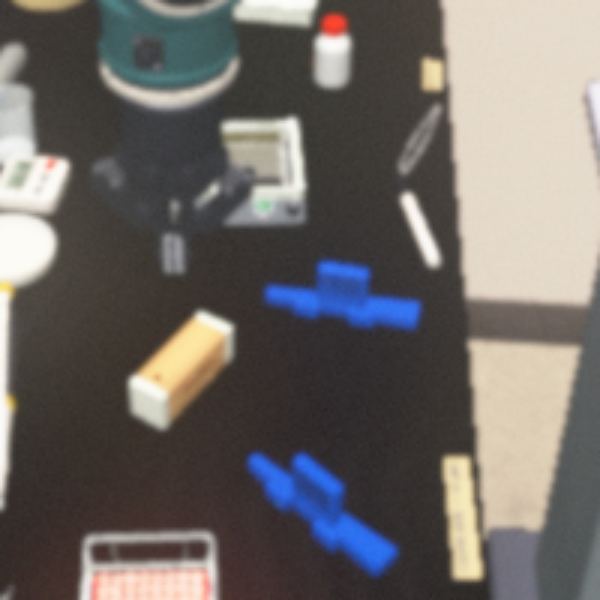

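Run:
```python
from h import *
import pickle
c=pickle.load(open('c6.pkl','rb'))
a=cv2.resize(c['image'][120:260,190:320],None,fx=4,fy=4,interpolation=2);cv2.imwrite('pics/w6c.png',cv2.cvtColor(a,4))
```

```text
(no output)
```

View pics/w6c.png

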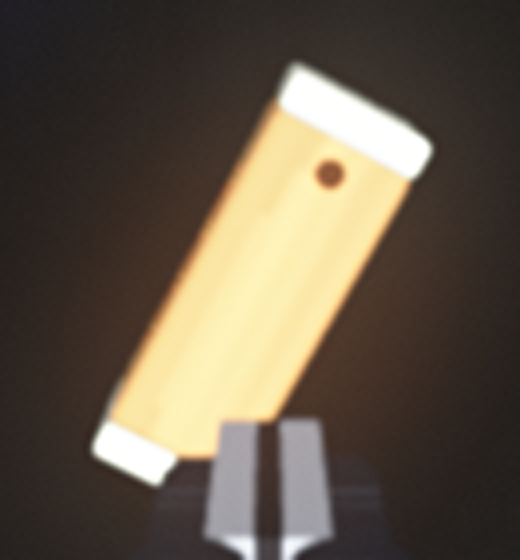

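Run:
```python
from h import *
import pickle
c=pickle.load(open('c6.pkl','rb'))
P=np.array([unp(c,190+x/4-.375,120+y/4-.375,.038)[:2] for x,y in [(296,64),(434,148),(92,445)]])
print(P.round(4),np.linalg.norm(P[0]-P[1]),np.linalg.norm(P[0]-P[2]),'ctr',(P[1]+P[2])/2)
v=P[0]-P[2];print(np.degrees(np.arctan2(v[1],v[0]))-90)
v=P[1]-P[0];print(np.degrees(np.arctan2(v[1],v[0])))
m=(P[1]+P[2])/2
go([*m,.06],-29.3);go([*m,.0],-29.3)
```

```text
[[0.5536 0.3833]
 [0.5833 0.3649]
 [0.5052 0.2972]] 0.03493713049644431 0.09879481462937763 ctr [0.54428456 0.33103633]
-29.321469840306875
-31.740420904411515
shift [ 0.0512 -0.0022  0.0012] turn 28.12 yaw now -1.18
shift [ 0.1112 -0.0023  0.0013] turn 28.12 yaw now -1.18
```

```bash
python3 -m inch '[[0,0,0,7,0],[0,0,0,14,0],[0,0,0,21,0],[0.01,0,0,28.2,0],[0.04,-0.0015,0,28.2,0]]' 60;python3 -m inch '[[0.02,0,0,0,0],[0.04,0,0,0,0],[0.06,0,0,0,0],[0.07,0,0,0,0],[0.07,0,0,0,0]]';python3 -m inch '[[0,0,0,0,0.5],[0,0,0,0,1],[0,0,0,0,1],[0,0,0,0,1],[0,0,0,0,1]]'
```

```text
clock: 11.6
eef_pos: [0.5456, 0.3328, 0.0713]
eef_rot: [0.355, 0.613, 0.355, -0.611]
wrist_force: [0.4, 0.6, -1.2]
finger_gap: 0.996
clock: 12.22
eef_pos: [0.5447, 0.332, -0.0001]
eef_rot: [-0.356, -0.61, -0.356, 0.611]
wrist_force: [0.6, -0.1, 0.5]
finger_gap: 0.999
clock: 12.85
eef_pos: [0.5452, 0.3324, 0.0012]
eef_rot: [0.356, 0.611, 0.356, -0.61]
wrist_force: [-2.2, -1.0, 7.6]
finger_gap: 0.379
```

```bash
python3 -m inch '[[0,0,0,0,1],[-0.005,0,0,0,1],[-0.015,0,0,0,1],[-0.03,0,0,0,1],[-0.03,0,0,0,1]]'; python3 -c "
from h import *
cam('wrist','w7.png')
go([*st(47,-180),.11],6.28)"
```

```text
clock: 13.48
eef_pos: [0.5456, 0.3327, 0.0322]
eef_rot: [0.356, 0.612, 0.356, -0.61]
wrist_force: [-0.3, -0.2, -1.6]
finger_gap: 0.379
shift [-0.079   0.2708  0.3708] turn -35.75 yaw now -29.47
```

View pics/w7.png

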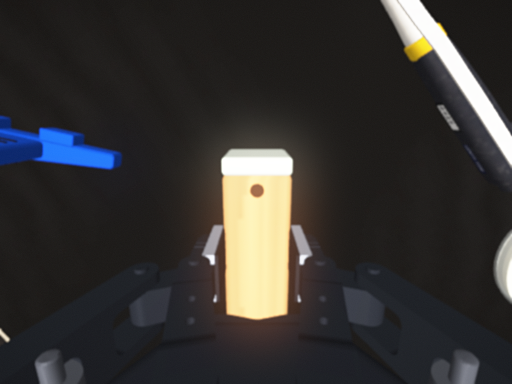

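```bash
python3 -m inch '[[-0.045,0,0,-2,1],[-0.079,0.015,0.02,-6,1],[-0.079,0.045,0.061,-11,1],[-0.079,0.078,0.106,-16,1],[-0.079,0.111,0.152,-20,1]]';python3 -c "
from h import *
go([*st(47,-180),.11],6.28)"
```

```text
clock: 14.15
eef_pos: [0.5665, 0.1437, 0.1093]
eef_rot: [-0.458, -0.539, -0.458, 0.539]
wrist_force: [0.9, 0.4, -1.2]
finger_gap: 0.377
shift [-0.0007  0.0748  0.2586] turn -15.59 yaw now -9.31
```

```bash
python3 -m inch '[[0,0.015,0.052,-3,1],[0,0.03,0.104,-6,1],[0,0.045,0.155,-9,1],[0,0.06,0.207,-12,1],[0,0.075,0.258,-15.6,1]]';python3 -m inch '[[0,0,0,0,1],[0,0,0,0,1]]';python3 -c "
from h import *
import pickle
go([*st(47,-180),.03],6.28);print(inst(RT()[1]))
c=cam('wrist','w8.png');pickle.dump(c,open('c8.pkl','wb'))"
```

```text
clock: 14.78
eef_pos: [0.598, -0.1232, 0.1093]
eef_rot: [0.526, 0.472, 0.527, -0.472]
wrist_force: [1.0, 0.6, -0.9]
finger_gap: 0.379
clock: 15.02
eef_pos: [0.5979, -0.1212, 0.1091]
eef_rot: [0.526, 0.473, 0.526, -0.473]
wrist_force: [0.1, 0.5, -1.3]
finger_gap: 0.379
shift [0.0791 0.0003 0.0025] turn -0.18 yaw now 6.1
[  46.8 -177.6]
```

View pics/w8.png

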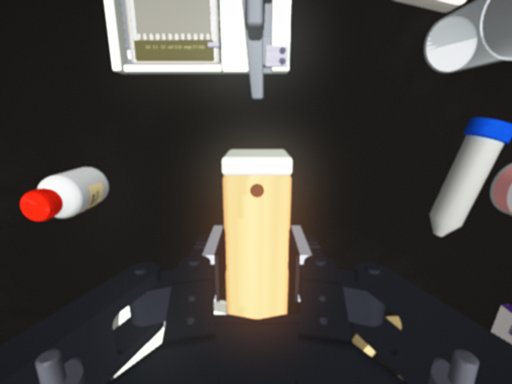

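```bash
python3 -m inch '[[0.04,0,0,0,1],[0.08,0,0,0,1],[0.102,0,0,0,1],[0.102,0,0,0,1]]';python3 -m inch '[[0,0,-0.01,0,1],[0,0,-0.02,0,1],[0,0,-0.03,0,1],[0,0,-0.033,0,1]]';python3 -c "
from h import *
print(inst(RT()[1]))"
```

```text
clock: 15.58
eef_pos: [0.5972, -0.1201, 0.0061]
eef_rot: [0.525, 0.472, 0.527, -0.473]
wrist_force: [-0.7, -0.4, -0.2]
finger_gap: 0.376
clock: 16.08
eef_pos: [0.5949, -0.0876, 0.008]
eef_rot: [0.526, 0.472, 0.526, -0.472]
wrist_force: [0.1, -4.7, 0.6]
finger_gap: 0.379
[  47.4 -143.8]
```

```bash
python3 -m inch '[[0.001,0,-0.004,0,1],[0.001,0,-0.008,0,1],[0.001,0,-0.012,0,1],[0.001,0,-0.014,0,1]]';python3 -c "
from h import *
print(inst(RT()[1]))"
```

```text
clock: 16.58
eef_pos: [0.594, -0.0794, 0.0077]
eef_rot: [0.527, 0.473, 0.523, -0.474]
wrist_force: [0.3, -20.2, 7.0]
finger_gap: 0.375
[  47.5 -135.6]
```

```bash
python3 -m inch '[[0.001,0,-0.002,0,1],[0.001,0,-0.004,0,1],[0.001,0,-0.005,0,1]]';python3 -c "
from h import *
print(inst(RT()[1]))"
```

```text
clock: 16.95
eef_pos: [0.5937, -0.0761, 0.0072]
eef_rot: [0.527, 0.473, 0.523, -0.475]
wrist_force: [-1.0, -27.1, 15.8]
finger_gap: 0.377
[  47.5 -132.2]
```

```bash
python3 -m inch '[[-0.003,0,-0.001,0,1],[-0.003,0,-0.002,0,1],[-0.003,0,-0.003,0,1]]';python3 -c "
from h import *
import pickle
print(inst(RT()[1]))
c=cam('wrist','w9.png');pickle.dump(c,open('c9.pkl','wb'))"
```

```text
clock: 17.32
eef_pos: [0.5922, -0.0666, 0.0084]
eef_rot: [0.526, 0.472, 0.526, -0.473]
wrist_force: [0.7, -4.9, 1.9]
finger_gap: 0.377
[  47.1 -122.7]
```

View pics/w9.png

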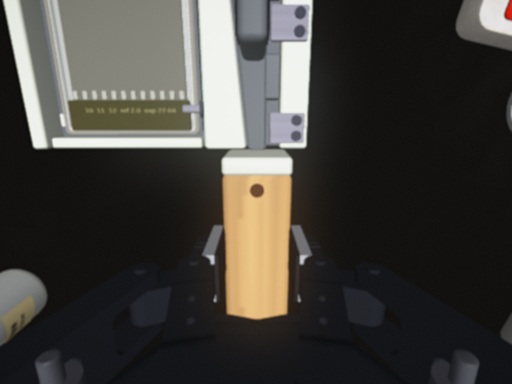

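```bash
python3 -m inch '[[0,0,0.02,0,1],[0,0,0.05,0,1],[-0.02,0,0.08,0,1],[-0.03,0,0.1,0,1],[-0.03,0,0.1,0,1]]';python3 -c "
from h import *
import pickle
print(inst(RT()[1]))
c=cam('wrist','w10.png');pickle.dump(c,open('c10.pkl','wb'))
cv2.imwrite('pics/w10c.png',cv2.cvtColor(cv2.resize(c['image'][0:150,180:330],None,fx=4,fy=4,interpolation=2),4))
c=cam('scene');cv2.imwrite('pics/s10.png',cv2.cvtColor(cv2.resize(c['image'][170:250,210:320],None,fx=6,fy=6,interpolation=2),4))"
```

```text
clock: 18.0
eef_pos: [0.6031, -0.1686, 0.0391]
eef_rot: [0.526, 0.473, 0.525, -0.473]
wrist_force: [0.2, 0.5, -1.1]
finger_gap: 0.378
[  46.7 -225.2]
```

View pics/w10.png

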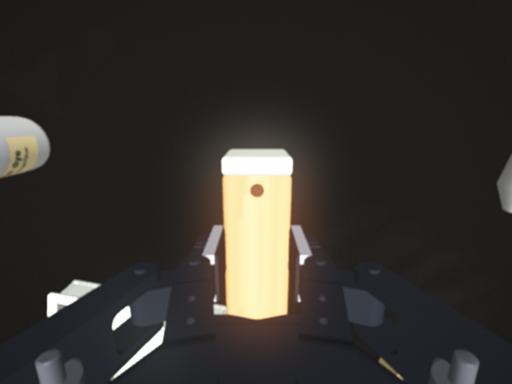

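View pics/w10c.png

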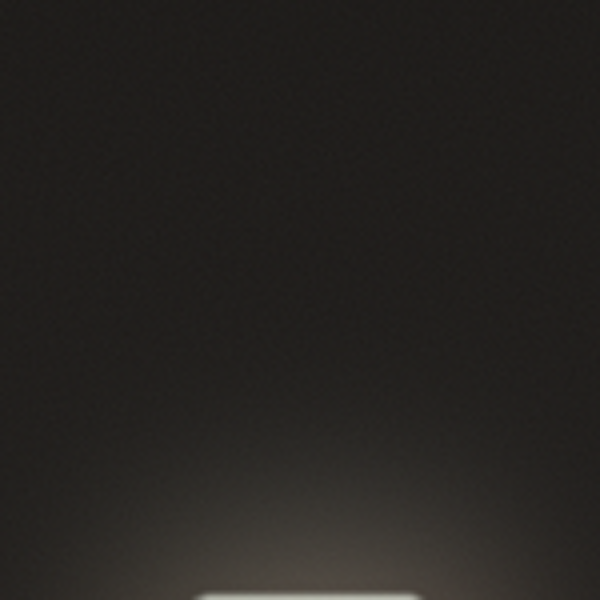

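View pics/s10.png

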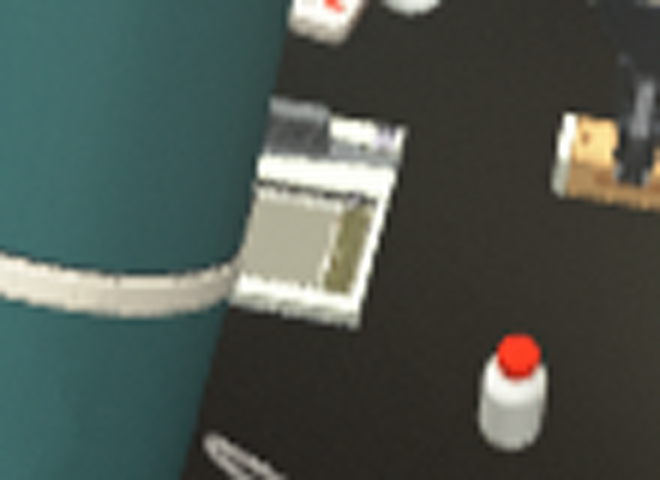

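Run:
```python
from h import *
import pickle
d=pickle.load(open('c0.pkl','rb'))
for n,L in (('scene',[(555,370),(758,435),(722,560),(510,482)]),):
    for x,y in L: print(unp(d[n],200+x/4-.4,120+y/4-.4,.026).round(3))
print(unp(d['scene'],370,200,0.01),unp(d['side'],231,136,.01))
```

```text
[ 0.589 -0.266  0.026]
[ 0.576 -0.455  0.026]
[ 0.434 -0.441  0.026]
[ 0.453 -0.253  0.026]
[ 0.70053914 -0.37122079  0.01      ] [ 0.69649835 -0.37093768  0.01      ]
```

```bash
python3 -m inch '[[0.015,0,0,0,1],[0.03,0,0,0,1],[0.037,0,0,0,1],[0.038,0,0,0,1],[0.038,0,0,0,1]]';python3 -m inch '[[0,0,0,0,0.6],[0,0,0,0,0.3],[0,0,0,0,0],[0,0,0,0,0],[0,0,0,0,0]]'; python3 -m inch '[[-0.03,0,0,0,0],[-0.08,0,0,0,0],[-0.13,0,0,0,0],[-0.18,0,-0.02,0,0],[-0.22,0,-0.06,0,0]]'; python3 -c "
from h import *
print(inst(RT()[1]));go([*st(45,60),.22],6.28)"
```

```text
clock: 18.73
eef_pos: [0.602, -0.1655, 0.0012]
eef_rot: [0.525, 0.472, 0.527, -0.473]
wrist_force: [-16.8, 8.5, 31.4]
finger_gap: 0.376
clock: 19.35
eef_pos: [0.6029, -0.1663, 0.0005]
eef_rot: [0.526, 0.473, 0.526, -0.473]
wrist_force: [0.1, 0.2, 0.6]
finger_gap: 1.006
clock: 19.98
eef_pos: [0.5965, -0.1075, 0.2227]
eef_rot: [0.526, 0.473, 0.525, -0.473]
wrist_force: [0.7, 0.6, -0.6]
finger_gap: 1.0
[  46.9 -163.8]
shift [ 0.0025 -0.0031 -0.2237] turn -0.31 yaw now 5.97
```

```bash
python3 -m inch '[[0,0,-0.045,0,0],[0,0,-0.09,0,0],[0,-0.001,-0.135,0,0],[0,-0.002,-0.18,0,0],[0,-0.003,-0.22,0,0]]'; python3 -m inch '[[0,0,0,0,0],[0,0,0,0,0]]'; python3 -c "
from h import *
import pickle
c=cam('wrist','w11.png');pickle.dump(c,open('c11.pkl','wb'))
cv2.imwrite('pics/w11c.png',cv2.cvtColor(cv2.resize(c['image'][120:300,180:320],None,fx=4,fy=4,interpolation=2)[:,:],4))
print(inst(RT()[1]))"
```

```text
clock: 20.6
eef_pos: [0.5697, 0.1135, 0.2206]
eef_rot: [0.526, 0.473, 0.526, -0.472]
wrist_force: [0.5, 0.0, -0.3]
finger_gap: 0.999
clock: 20.85
eef_pos: [0.5702, 0.1111, 0.2205]
eef_rot: [0.526, 0.473, 0.526, -0.473]
wrist_force: [-0.2, -0.3, 0.8]
finger_gap: 1.003
[44.7 55.9]
```

View pics/w11.png

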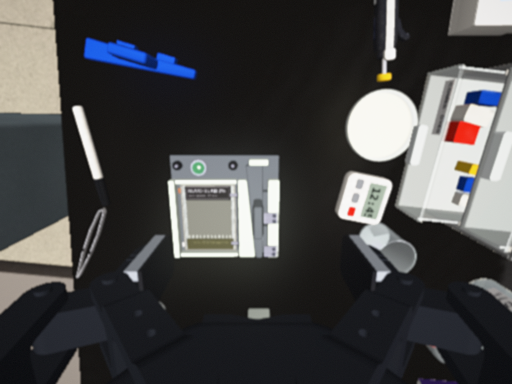

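View pics/w11c.png

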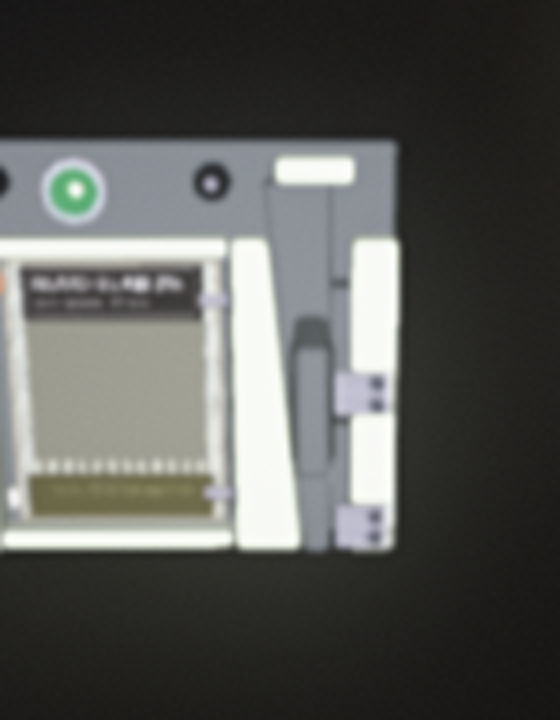

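Run:
```python
from h import *
import pickle
c=pickle.load(open('c11.pkl','rb'))
f=lambda x,y:(180+x/4-.375,120+y/4-.375)
for n,(x,y),z in [('fin+y L',(297,346),.058),('fin+y R',(330,346),.058),('fin-y L',(301,474),.058),('fin-y R',(331,474),.058),('bigend',(300,186),.019),('tail',(317,549),.019),('plate corner',(398,141),.006),('rail outer front',(397,550),.0205),('lug',(340,283),.012),('lug',(340,422),.012)]:
    w=unp(c,*f(x,y),z);print(n,w.round(4),inst(w))
```

```text
fin+y L [0.5708 0.0705 0.058 ] [40.8 16. ]
fin+y R [0.581  0.0716 0.058 ] [51.1 16. ]
fin-y L [0.5766 0.0279 0.058 ] [ 41.9 -27. ]
fin-y R [0.5862 0.029  0.058 ] [ 51.5 -27. ]
bigend [0.5669 0.1139 0.019 ] [41.7 59.5]
tail [ 0.5871 -0.0184  0.019 ] [ 47.3 -74.2]
plate corner [0.5987 0.1307 0.006 ] [75.1 72.8]
rail outer front [ 0.616  -0.0149  0.0205] [ 76.4 -73.8]
lug [0.5844 0.0803 0.012 ] [55.4 24.2]
lug [0.5903 0.029  0.012 ] [ 55.7 -27.5]
```

```bash
python3 -c "
from h import *
go([*st(46.3,-5.5),.12],6.28);go([*st(46.3,-5.5),.028],6.28)"
```

```text
shift [0.1006 0.0019 0.0614] turn -0.23 yaw now 6.05
shift [0.1926 0.0019 0.0613] turn -0.23 yaw now 6.05
```

```bash
python3 -m inch '[[0.03,0.001,0.03,-0.2,0],[0.06,0.002,0.06,-0.2,0],[0.1,0.002,0.061,-0.2,0],[0.14,0.002,0.061,-0.2,0],[0.165,0.002,0.061,-0.2,0]]' 60;python3 -m inch '[[0,0,0,0,0],[0.02,0,0,0,0],[0.027,0,0,0,0],[0.027,0,0,0,0],[0.027,0,0,0,0]]'; python3 -c "
from h import *
import pickle
c=cam('wrist','w12.png');pickle.dump(c,open('c12.pkl','wb'))
print(inst(RT()[1]));go([*st(46.3,-5.5),.028],6.28)"
```

```text
clock: 21.52
eef_pos: [0.578, 0.0497, 0.0538]
eef_rot: [0.526, 0.472, 0.527, -0.473]
wrist_force: [0.6, 0.7, -0.4]
finger_gap: 0.994
clock: 22.15
eef_pos: [0.5791, 0.0513, 0.0295]
eef_rot: [0.527, 0.472, 0.526, -0.471]
wrist_force: [0.0, 0.8, -0.0]
finger_gap: 1.0
[46.9 -4. ]
shift [ 0.0014 -0.0006  0.0015] turn 0.03 yaw now 6.31
```

View pics/w12.png

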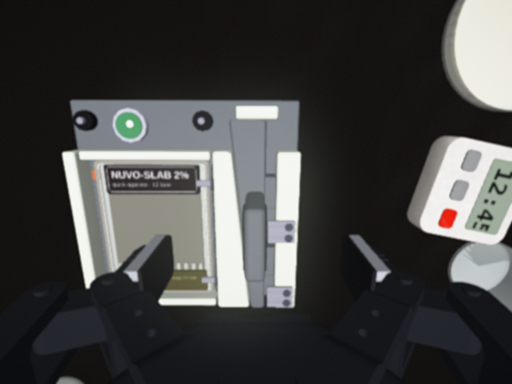

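```bash
python3 -m inch '[[0.001,-0.0005,0.001,0,0.4],[0.001,-0.0005,0.001,0,0.7],[0.001,-0.0005,0.001,0,1],[0.001,-0.0005,0.001,0,1],[0.001,-0.0005,0.001,0,1]]';python3 -m inch '[[0,0,0,0,1],[0,0,0,0,1],[-0.003,0,0,0,1],[-0.006,0,0,0,1]]'; python3 -c "
from h import *
print(r.get_state()['wrist_force'],inst(RT()[1]));cam('wrist','w13.png')"
```

```text
clock: 22.82
eef_pos: [0.5783, 0.0503, 0.0277]
eef_rot: [0.527, 0.472, 0.527, -0.472]
wrist_force: [-2.4, 0.8, 5.4]
finger_gap: 0.111
clock: 23.32
eef_pos: [0.5782, 0.0503, 0.0336]
eef_rot: [0.527, 0.472, 0.527, -0.472]
wrist_force: [0.3, -0.5, -0.8]
finger_gap: 0.107
[ 0.31425659 -0.47138612 -0.75152855] [45.9 -4.9]
```

View pics/w13.png

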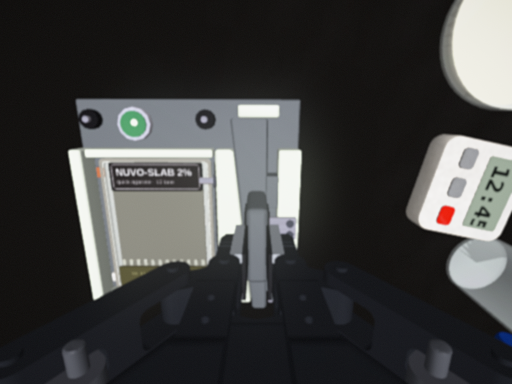

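```bash
python3 -m inch '[[-0.015,0,0,0,1],[-0.035,0,0,0,1],[-0.07,0,0,0,1],[-0.11,0,0,0,1],[-0.14,0,0,0,1]]';python3 -c "
from h import *
go([.513,-.354,.17],-5)
cam('wrist','w14.png')
c=cam('side');cv2.imwrite('pics/d14.png',cv2.cvtColor(cv2.resize(c['image'][100:300,190:390],None,fx=3,fy=3),4))"
```

```text
clock: 24.0
eef_pos: [0.5785, 0.0502, 0.1763]
eef_rot: [0.527, 0.472, 0.526, -0.471]
wrist_force: [0.5, -0.7, -0.3]
finger_gap: 0.111
shift [ 0.006  -0.1096  0.3946] turn 11.31 yaw now 6.31
```

View pics/w14.png

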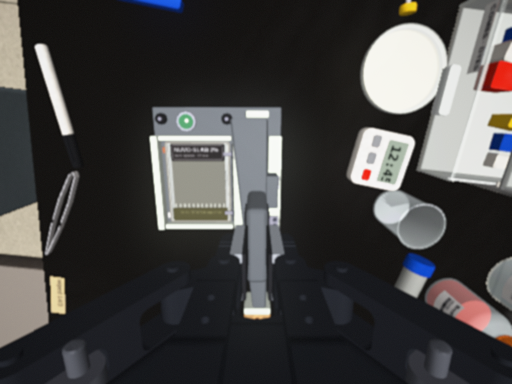

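View pics/d14.png

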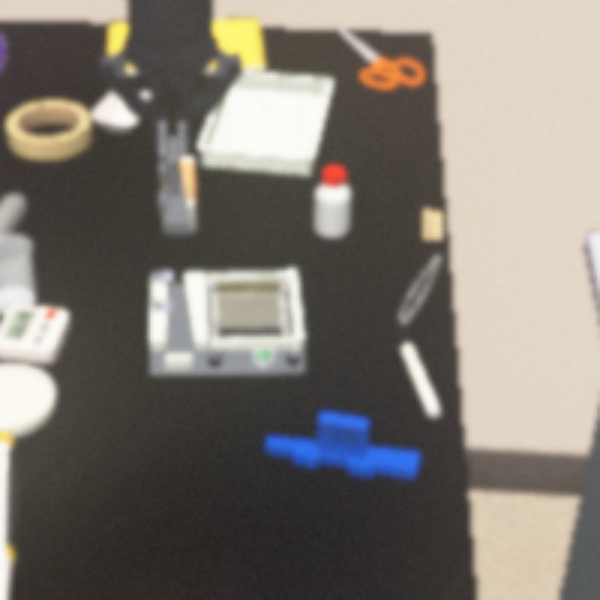

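```bash
python3 -m inch '[[0,-0.012,0.043,2,1],[0,-0.026,0.094,4,1],[0,-0.042,0.15,6,1],[0,-0.058,0.207,8,1],[0,-0.072,0.26,10,1]]';python3 -c "
from h import *
go([.513,-.354,.17],-5)"
```

```text
clock: 24.72
eef_pos: [0.5345, -0.218, 0.1738]
eef_rot: [0.483, 0.516, 0.483, -0.516]
wrist_force: [0.9, 0.1, -1.6]
finger_gap: 0.113
shift [ 0.0038 -0.0125  0.1372] turn 1.24 yaw now -3.76
```

```bash
python3 -m inch '[[0,-0.004,0.05,1,1],[0,-0.008,0.1,1.2,1],[0,-0.012,0.13,1.2,1],[0,-0.012,0.134,1.2,1],[0,-0.012,0.134,1.2,1]]';python3 -c "
from h import *
import pickle
c=cam('wrist','w15.png');pickle.dump(c,open('c15.pkl','wb'))
c=cam('side');cv2.imwrite('pics/d15.png',cv2.cvtColor(cv2.resize(c['image'][80:200,190:390],None,fx=4,fy=4),4))"
```

```text
clock: 25.35
eef_pos: [0.5147, -0.3485, 0.1735]
eef_rot: [0.478, 0.521, 0.478, -0.521]
wrist_force: [0.5, 1.3, -1.3]
finger_gap: 0.112
```

View pics/w15.png

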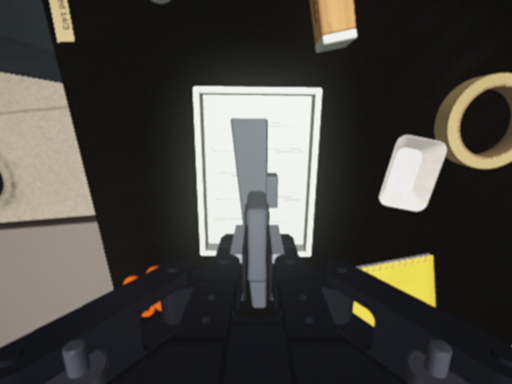

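View pics/d15.png

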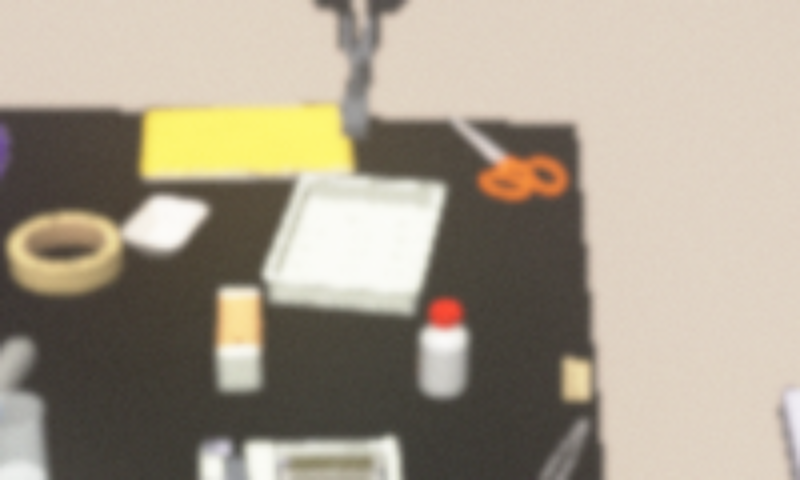

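```bash
python3 -c "
from h import *
import pickle
c=pickle.load(open('c15.pkl','rb'))
P=np.array([unp(c,u,v,.026) for u,v in [(192.5,87),(321.5,88),(313,257),(199.5,256)]]);print(P.round(4));m=P.mean(0);print(m)
v=P[1]-P[0];print(np.degrees(np.arctan2(v[1],v[0])))
go([m[0],m[1],.026],-5.3)"
```

```text
[[ 0.4548 -0.2461  0.026 ]
 [ 0.5912 -0.2585  0.026 ]
 [ 0.5759 -0.4559  0.026 ]
 [ 0.4352 -0.4427  0.026 ]]
[ 0.51427555 -0.35079981  0.026     ]
-5.233201354374871
shift [ 0.1475 -0.0007  0.0032] turn 0.51 yaw now -4.79
```

```bash
python3 -m inch '[[0.04,0,0.002,0.5,1],[0.08,0,0.003,0.5,1],[0.11,0,0.003,0.5,1],[0.13,0,0.003,0.5,1],[0.135,0,0.003,0.5,1]]';python3 -m inch '[[0.004,0,0,0,1],[0.008,0,0,0,1],[0.011,0,0,0,1],[0.0125,0,0,0,1],[0.0125,0,0,0,1]]'
```

```text
clock: 26.08
eef_pos: [0.5144, -0.3513, 0.0378]
eef_rot: [-0.476, -0.523, -0.477, 0.523]
wrist_force: [0.2, 0.0, -0.8]
finger_gap: 0.109
clock: 26.7
eef_pos: [0.5144, -0.352, 0.0261]
eef_rot: [-0.476, -0.523, -0.476, 0.523]
wrist_force: [-0.3, 0.3, -0.7]
finger_gap: 0.112
```

```bash
python3 -m inch '[[0.001,0,0,0,1],[0.002,0,0,0,1],[0.0025,0,0,0,1],[0.0025,0,0,0,1]]'
```

```text
clock: 27.2
eef_pos: [0.5148, -0.3521, 0.0247]
eef_rot: [0.476, 0.523, 0.476, -0.523]
wrist_force: [-4.8, 4.8, 17.8]
finger_gap: 0.112
```

Touched down (17.8 N of upward force). I'll relax it, open partway and retreat.

```bash
python3 -m inch '[[-0.002,0,0,0,1],[-0.002,0,0,0,1],[-0.002,0,0,0,0.85],[-0.002,0,0,0,0.7],[-0.002,0,0,0,0.6]]';python3 -m inch '[[0,0,0,0,0.6],[-0.02,0,0,0,0.6],[-0.05,0,0,0,0.5],[-0.1,0,0,0,0.3],[-0.16,0,-0.05,0,0]]'; python3 -m inch '[[-0.03,0,-0.06,0,0],[-0.05,0,-0.12,0,0],[-0.05,0,-0.12,0,0]]'; python3 -c "
from h import *
import pickle
c=cam('wrist','w16.png');pickle.dump(c,open('c16.pkl','wb'))
c=cam('side');cv2.imwrite('pics/d16.png',cv2.cvtColor(cv2.resize(c['image'][90:290,190:390],None,fx=3,fy=3),4))
c=cam('scene');cv2.imwrite('pics/s16.png',cv2.cvtColor(cv2.resize(c['image'][120:270,200:400],None,fx=4,fy=4),4))"
```

```text
clock: 27.82
eef_pos: [0.5144, -0.352, 0.0255]
eef_rot: [-0.476, -0.523, -0.476, 0.523]
wrist_force: [0.1, 0.8, 0.3]
finger_gap: 0.403
clock: 28.45
eef_pos: [0.5173, -0.3144, 0.1766]
eef_rot: [-0.476, -0.524, -0.474, 0.524]
wrist_force: [0.8, 0.4, 0.7]
finger_gap: 0.891
clock: 28.82
eef_pos: [0.5309, -0.1886, 0.2265]
eef_rot: [0.478, 0.523, 0.477, -0.52]
wrist_force: [-0.0, -0.9, -0.1]
finger_gap: 0.995
```

View pics/w16.png

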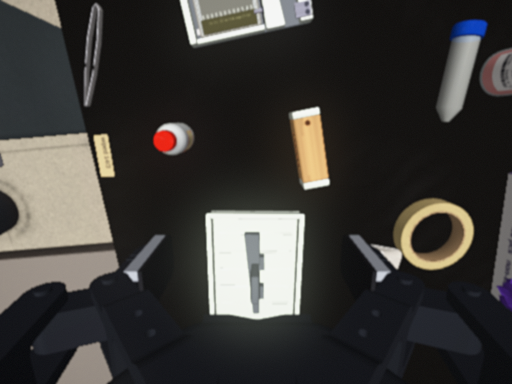

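View pics/d16.png

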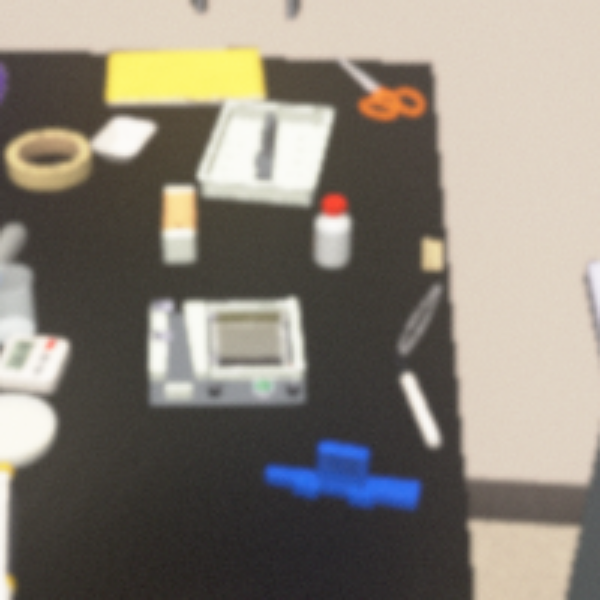

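View pics/s16.png

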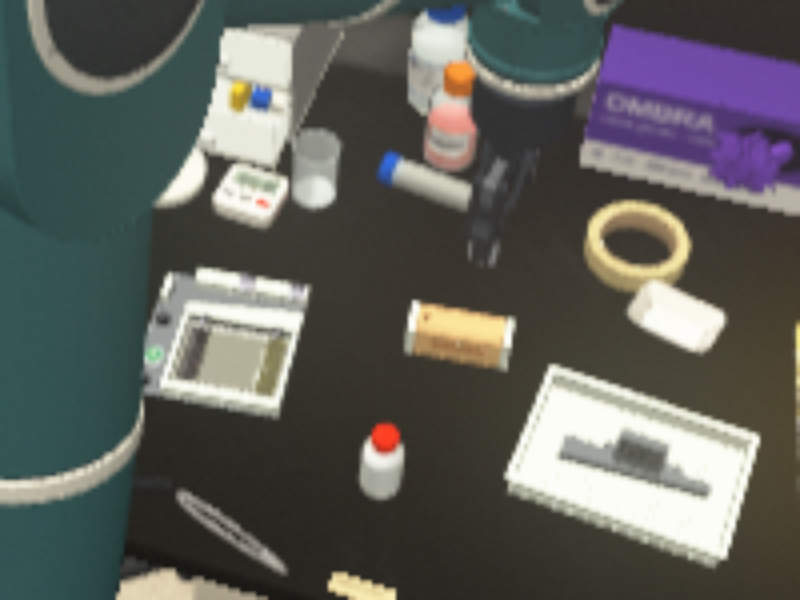

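The pictures show the wedge flat in the rinse tray (wrist 255,270), its fin up. The block lies on the bench between stand and tray (310,148), touching neither, and the bottle is upright (172,139). Everything is in place, so I'm handing in.

```bash
python3 -c "
from plant import r
print(r.job_done());print(r.get_state()['clock'])"
```

```text
the job is handed in; nothing more can be done
None
the job is handed in; nothing more can be done
```

The job is done and handed in at about 29 s of the 64 s allowed; the simulator gave no verdict.

- **Bottle:** I set it upright at about (0.43, -0.14), roughly 18 cm from where the thin end lies at home. It pressed the bench with about 25 N at touchdown, and I eased off before releasing.
- **Block:** The first grip was too high, and the block slipped out as I began to lift. It stayed where it was, and a lower grip held. I later put it down on the bench between the stand and the tray, touching neither.
- **Wedge:** The block pushed the thin end in by about 21 mm, with a peak of about 27 N along the push. That is more than the 10 to 20 N stated, because the front of the block was probably rubbing on the bench (a 16 N upward force appeared too). I raised it a little to finish. The pictures then showed the lugs clear of the keepers, and the fin lifted freely with only the wedge's own weight.
- **Rinse tray:** I lowered the wedge in while holding it, with about 18 N at touchdown. I relaxed that before opening the fingers.

**Last checks:** The final pictures from all three cameras show the wedge lying flat near the tray's centre, with its fin up. The bottle is upright and the gripper is empty and clear. The gel tray, and as far as the views show, the bystanders, look unmoved. I judged these by eye and did not measure them again at the end.

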